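# Set the jar lane guide to its marked stop

## Task

Set the jar lane guide: press down the rubber pad in the middle of the sliding carriage to free its brake, and with the pad kept down push the carriage along its rail right up against the marked stop, the one carrying the round pin head (it may be at either end). Then let the pad spring up. Use the fingertips only: nothing is to be gripped or lifted, and leave the jars and the label roll where they stand.

Things in the scene. Friction and masses are not known exactly. Their poses are not given: they have to be found in the camera images.
- fixture: fixed lane-guide fixture: aluminium bed 250 x 440 x 12 mm, dark rail along its y axis (36 mm wide, top 34 mm above the bench), white fixed guide at its -y end (x 50 to 200 mm, top 47 mm above the bench). Origin on the bench surface under the middle of the rail; x across the rail to the side of the white guides (bed from x -45 to 205 mm), y along the rail, z up.
- carriage (a joint): carriage position, m, along the fixture's y axis, 0 midway, growing to +y; starts within 0.03 of 0; the stops limit it. With the pad up a friction brake holds it against pushes up to about 14 N, and forcing it along so is a fault; with the pad down it slides at about 2 N (feels like 2.5 kg) and stays where it is left.
- carriage_mid (a point): middle of the aluminium carriage, level with its shoulder tops, 70 mm above the bench; axes as the fixture's. 56 mm across (x), 100 mm along the rail (y); a raised shoulder 22 mm long at each end, between them a pocket 56 mm long, open to both x sides, floored by the pad. A white guide bar 12 mm thick reaches from it to x = 200 mm at y = -40 mm, top 55 mm above the bench.
- pad_top (a point): centre of the top of the ribbed black rubber pad in the carriage's pocket, over the rail's centre line; pad 48 mm in x (-22 to +26 mm of this point), 52 mm in y. 60 mm above the bench when up, 10 mm below the shoulder tops. Moves with the carriage and the pad; its axes tilt a little with the pad.
- pad (a joint): angle (rad) of the pad about its hinge, a steel barrel along the rail 34 mm to +x of the carriage's middle. -0.083 up (level), 0 with the middle 3 mm down: here the brake is free; 0.11 fully down (6.5 mm). It springs up by itself; pushing its middle takes up to 13 N for the first 3 mm, then 13 to 15 N. Keep it 4 to 6 mm down while pushing; below -0.05 counts as up.
- marked_stop: the marked stop: fixed aluminium block astride the rail, 56 mm across x 24 mm along the rail, top 72 mm above the bench, with a dark steel pin on it that ends in a flat round head 36 mm wide, its top 89 mm above the bench. It stands on the rail's centre line, 125 to 155 mm from the middle, at either end. Origin at its centre, 36 mm above the bench, just over the rail; y along the rail. With the carriage butted against it, their centres are 62 mm apart.
- plain_stop: the other stop, at the other end of the rail: the same fixed block without pin or head, top 72 mm above the bench. Same origin. Not to be used.
- jar_a: loose amber jar with black lid, 62 mm wide, 85 mm tall, standing on the bench on the robot's side of the fixture, towards its +y end; origin at the centre of its underside.
- jar_b: loose jar like jar_a, towards the fixture's -y end; origin at the centre of its underside.
- label_roll: loose paper label roll, 90 mm wide, 40 mm tall with a 40 mm hole, lying flat on the bench beyond the fixture's +y end; origin at the centre of its underside.

How it is judged:
By the outcome, as a careful person would: the job done as asked, in the order asked, and still so for the second after the job is handed in, with the robot touching nothing.
It also fails if it takes over 38 s, if anything falls off the work surface, if the arm or the gripper's body presses on something with over 40 N, if the wrist force passes 120 N, or if a joint passes its speed limit or range.

## Robot

A 7-joint arm with a two-finger parallel gripper is mounted at the origin on the work surface. World frame = base frame: x ahead of the robot, y to its left, z up, the work surface at z = 0. Lengths are in m, angles in rad, forces in N, time in s.
With the tool pointing down it reaches from about 0.425 to 0.825 m from the base axis. Payload 3.6 kg.
Tool frame: the origin (TCP) lies midway between the tips of the shut fingers; the grasp point (between the pads) lies 19 mm behind it; z points along the fingers, y is the line along which they close (so a half turn about z gives the same grasp; the last joint's range is limited). The gripper opens to 93 mm and grips with 3 to 60 N. Pads are 15 mm wide; open, the fingers measure 128 mm over their backs; the gripper's body (75 mm by 188 mm) begins 65 mm behind the grasp point.
Start: joints at [-1.323, 0.615, -0.013, 1.423, 0.008, 1.103, -0.04], TCP at [0.176, 0.626, 0.219] pointing down, gripper open.
Joint ranges: [-3.12, 3.12], [-0.3, 2.06], [-1.34, 1.32], [0.26, 2.42], [-1.36, 4.5], [0.01, 1.98], [-2.84, 2.84]. Speed limits (rad/s): [2.79, 2.79, 3.14, 3.14, 3.14, 3.14, 3.14].

## Interface

Orientations are given as a 3x3 rotation matrix whose columns are the frame's x, y, z axes.
In Python, from plant import arm gives the robot as it stands.
- The arm moves only by the tool step_arm, never from a script. Its argument "motion" is a list of rows, each a list of 3 entries, a list of its own where there are three numbers: the closure, from 0 (fully open) to 1 (shut), then the shift along the tool's x, y, z each as a share of 0.2 m, from -1 to 1, then the turn about the tool's z as a share of 120 degrees, from -1 to 1. In form: [[claw, [tx, ty, tz], twist], ...]. A call has exactly 5 rows; each row shifts and turns the commanded pose from where the row before left it, along the tool's axes as they then stand; what a row does not reach is not made up. A row lasts 1/12 s, in which the tool goes at most 41.7 mm and 7.16 degrees, less where a joint would pass 70% of its speed; a pose out of reach is approached as far as the arm can. A call with a number of a shift or a turn outside -1 to 1 is refused whole. A call with a gripper value outside its range is refused whole. The fingers move at their own pace and stop on an object; the grip force is fixed at half the most. Time passes only in rows, so rows that do not move let the fingers close, or fill a call up. It gives the time, the measured TCP pose, the force, the opening and the grip force at its end, in the units of the state.
- arm.observe(): the state, without advancing time (a new reading comes with each control period).
- arm.snapshot(name): name is "scene" or "top"; returns the picture (400x640x3 uint8, blue, green, red); there is no depth.
- arm.camera_model(name): a dict with "fovy" (degrees; the focal length in pixels is half the picture's height over the tangent of half this angle, whatever the lens; pixels are square), "cx", "cy" (the principal point, pixels), "k1" (the pictures are not rectified: a ray, as slopes to the right and down, at radius r is drawn at 1 + k1 r^2 times it, then the intrinsics apply), "position" and "attitude" of the camera in the world. Camera axes: x right, y up, looking along -z (the intrinsics and any distortion apply to the point x, -y, -z); pixel columns grow to the right and rows downward; lengths in m; the calibration is good to about 2 mm. A picture is of the moment at which its call begins. camera_model takes no time and is no camera call.
- arm.finish_job(): hands the job in; it is judged then, once.
The state is a dict: "t": time; "joints": joint angles; "joint_velocities": joint speeds; "tau": joint torques, N m; "tool_pos": TCP position; "orientation": TCP orientation; "ft_force": force on the tool from outside, world axes, zero at the start; "ft_torque": the same for the moment, N m; "gripper_width": finger opening in m; "finger_force": force on a finger pad.
Only numpy, scipy, OpenCV 4.12 (cv2) and the standard library are available. Lean on these libraries where they do the work, as an engineer would, in place of code of your own. Each camera call takes 0.05 s, during which the arm holds its last target. There are 200 camera calls.

## Working session

There is one attempt and no reset: what is moved stays moved. The work goes in short steps, Python scripts to look and compute and a tool call to move; the robot and the scene stay as the last step left them, time stands still between calls to the robot, and variables do not carry over. Pictures are saved under pics/ and viewed, at most 10 in all, crops included, and the job is handed in when it is done.

Besides the shell and the picture viewer there is one more tool, called after "Request:" as a command line: name --argument value ..., lists and objects as JSON in quotes. step_arm: Moves the arm, as the interface text tells. Its arguments: {"type":"object","properties":{"motion":{"type":"array"}},"required":["motion"]}

```bash
mkdir -p pics
python3 - <<'E'
from plant import arm
import cv2,numpy as np
np.set_printoptions(precision=4,suppress=True)
for n in("scene","top"):
    cv2.imwrite(f"pics/{n}0.png",arm.snapshot(n)); print(arm.camera_model(n))
s=arm.observe();print(s['t'],s['tool_pos'],s['orientation'],s['gripper_width'],s['ft_force'])
E
```

```text
{'fovy': 55.79991383121755, 'cx': 313.48413552066125, 'cy': 201.8447540383576, 'k1': -0.011747388314409732, 'position': array([0.8699, 0.2948, 0.689 ]), 'attitude': array([[-0.5501, -0.7041,  0.4491],
       [ 0.8351, -0.4591,  0.3031],
       [-0.0072,  0.5418,  0.8405]])}
{'fovy': 43.987949228041046, 'cx': 316.46590893225226, 'cy': 201.880465200651, 'k1': -0.008499834917255448, 'position': array([0.3472, 0.1051, 1.0573]), 'attitude': array([[ 0.0084,  0.9822, -0.1875],
       [-0.9998,  0.0115,  0.0153],
       [ 0.0172,  0.1873,  0.9822]])}
0.1 [0.1762 0.625  0.2176] [[-0.9625  0.2713 -0.0006]
 [ 0.2713  0.9625 -0.0022]
 [-0.     -0.0022 -1.    ]] 0.09294684444288727 [ 0.0164  0.8544 -1.0071]
```

View pics/scene0.png

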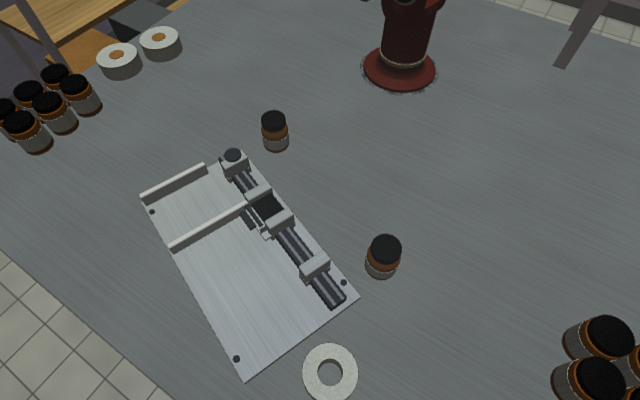

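View pics/top0.png

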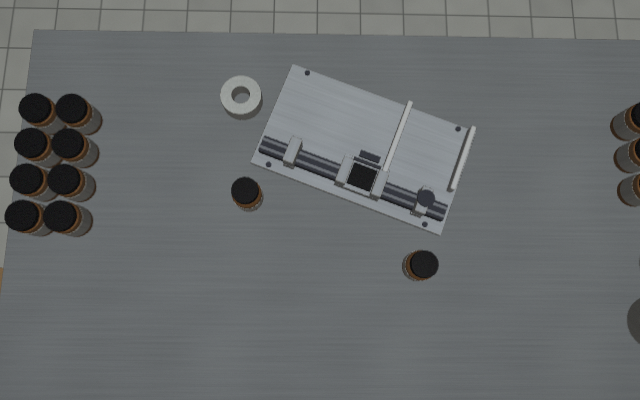

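The pin head is at top (426,197) and scene (233,155), next to the white fixed guide, so the marked stop is at the −y end. The carriage pad is at top (363,177). I'll view enlarged crops to get more exact pixels.

Run:
```python
import cv2
a=cv2.imread("pics/top0.png")[60:240,245:485]
cv2.imwrite("pics/t1.png",cv2.convertScaleAbs(cv2.resize(a,None,fx=3.3,fy=3.3,interpolation=cv2.INTER_CUBIC),alpha=1.4))
a=cv2.imread("pics/scene0.png")[140:390,130:370]
cv2.imwrite("pics/s1.png",cv2.convertScaleAbs(cv2.resize(a,None,fx=2.4,fy=2.4,interpolation=cv2.INTER_CUBIC),alpha=1.4))
```

```text
(no output)
```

View pics/t1.png

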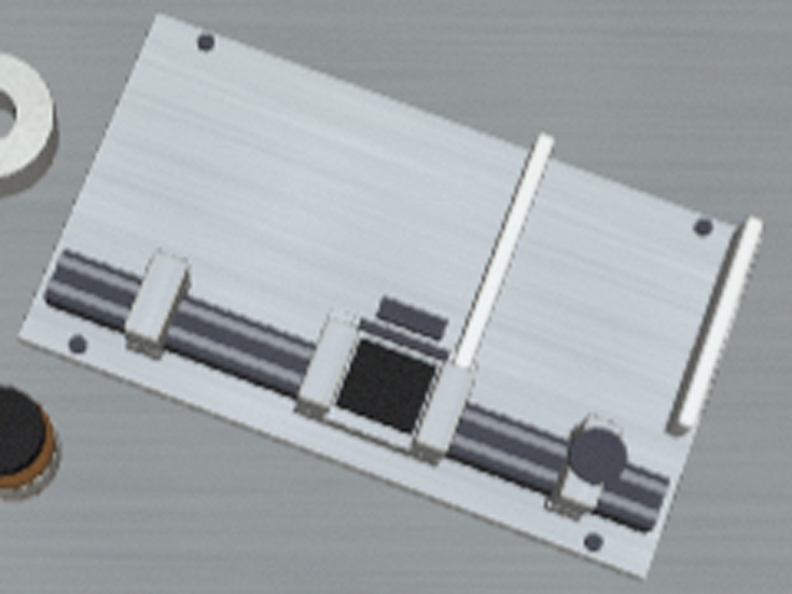

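View pics/s1.png

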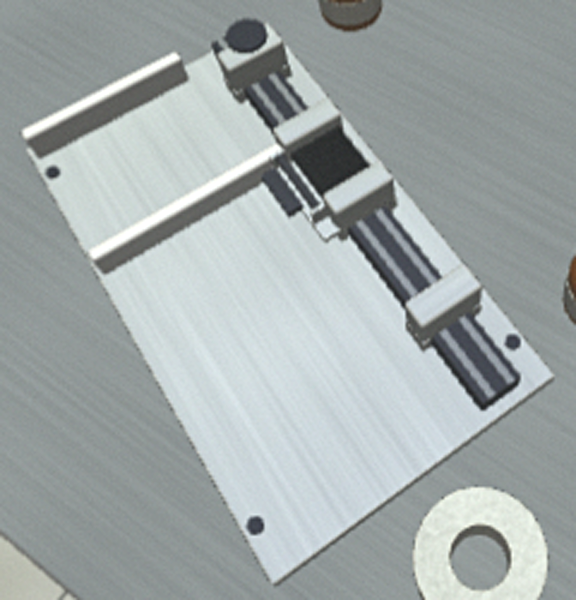

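Both views agree: marked stop at the −y end, carriage a little to −y, nothing blocking the carriage's path. I'll fit the fixture pose to corners read from both crops.

```bash
cat > h.py <<'E'
import numpy as np
from plant import arm
from scipy.optimize import least_squares
np.set_printoptions(precision=4,suppress=True)
def proj(n,P):
    c=arm.camera_model(n); p=(np.atleast_2d(P)-c['position'])@np.array(c['attitude'])
    f=200/np.tan(np.radians(c['fovy'])/2)
    m=np.c_[p[:,0],-p[:,1]]/-p[:,2:3]
    m=m*(1+c['k1']*(m**2).sum(1,keepdims=True))
    return m*f+[c['cx'],c['cy']]
def W(v,L):
    L=np.atleast_2d(L); c,s=np.cos(v[2]),np.sin(v[2])
    return np.c_[v[0]+c*L[:,0]-s*L[:,1],v[1]+s*L[:,0]+c*L[:,1],L[:,2]]
E
cat > fit.py <<'E'
from h import *
# (kind, local xyz, crop uv): f fixed, c carriage, m marked, p plain
T=[('f',(-.045,.22,.012),(20,338)),('f',(.205,.22,.012),(158,14)),('f',(-.045,-.22,.012),(646,578)),
('c',(.028,.05,.07),(332,313)),('c',(-.028,.05,.07),(298,403)),('c',(.028,-.05,.07),(475,370)),('c',(-.028,-.05,.07),(440,455)),
('m',(0,0,.089),(597,455)),('p',(.028,.012,.072),(161,250)),('p',(-.028,.012,.072),(127,338)),('p',(.028,-.012,.072),(189,257))]
S=[('f',(-.045,.22,.012),(553,377)),('f',(.205,.22,.012),(275,583)),
('c',(-.028,.05,.07),(393,186)),('c',(.028,-.05,.07),(275,135)),('c',(-.028,-.05,.07),(331,98)),
('m',(0,0,.089),(246,36)),('p',(-.028,.012,.072),(480,294)),('p',(.028,.012,.072),(413,330))]
def res(v):
    o=[]
    for n,D,f,off in(('top',T,3.3,(245,60)),('scene',S,2.4,(130,140))):
        L=np.array([np.add(l,(0,{'f':0,'c':v[3],'m':v[4],'p':v[5]}[k],0)) for k,l,_ in D])
        uv=(np.array([u for *_,u in D])+.5)/f-.5+off
        o.append(proj(n,W(v,L))-uv)
    return np.vstack(o).ravel()
r=least_squares(res,[.6,0,-.35,0,-.14,.14],loss='soft_l1')
print(r.x,np.degrees(r.x[2]));print(res(r.x).reshape(-1,2).round(1).tolist())
v=r.x;np.save('v.npy',v)
print('pad',W(v,[0,v[3],.06]),'butt travel',v[4]+.062-v[3])
s=arm.observe();R=s['orientation'];p=s['tool_pos']
print('tool yaw of y',np.degrees(np.arctan2(R[1,1],R[0,1])),'fix',90+np.degrees(v[2]))
tgt=W(v,[-.004,v[3]-.004,.10])[0]
print('target',tgt,'shift tool axes',R.T@(tgt-p), p)
E
python3 fit.py
```

```text
[ 0.5972  0.0134 -0.3641 -0.0149 -0.1506  0.1359] -20.860178919588066
[[-1.0, -0.1], [-0.1, -0.9], [-0.0, 0.7], [-2.6, 0.1], [-2.0, -2.7], [-0.6, 0.1], [0.8, -0.9], [-0.6, -0.1], [-1.4, -0.4], [-1.2, -2.8], [0.9, 1.6], [-0.4, -0.8], [-2.9, 0.7], [0.5, -2.6], [-2.0, -2.2], [-1.3, -0.2], [-0.5, -0.6], [-0.1, -4.0], [2.0, -1.5]]
pad [[ 0.5919 -0.0005  0.06  ]] butt travel -0.07376386763433307
tool yaw of y 74.25985666261464 fix 69.13982108041193
target [ 0.5868 -0.0028  0.1   ] shift tool axes [-0.5655 -0.4925  0.1188] [0.1762 0.625  0.2176]
```

```bash
cat > ov.py <<'E'
from h import *
import cv2,sys
def ov(v,out,src=('top0','scene0')):
    ims=[]
    for n,s,(u0,v0,w,h),f in(('top',src[0],(325,120,130,110),4),('scene',src[1],(210,140,130,165),3.2)):
        a=cv2.resize(cv2.imread(f'pics/{s}.png')[v0:v0+h,u0:u0+w],None,fx=f,fy=f,interpolation=cv2.INTER_CUBIC)
        a=cv2.convertScaleAbs(a,alpha=1.4)
        def box(y,hl,z):
            for a0,a1 in hl:
                q=proj(n,W(v,[(sx*.028,y+yy,z) for sx,yy in((-1,a0),(1,a0),(1,a1),(-1,a1))]))
                cv2.polylines(a,[np.int32(((q-[u0,v0]+.5)*f-.5).round())],True,(0,0,255),1)
        box(v[3],[(-.05,-.028),(.028,.05)],.07);box(v[4],[(-.012,.012)],.072);box(v[5],[(-.012,.012)],.072)
        t=np.linspace(0,6.28,40);q=proj(n,W(v,np.c_[.018*np.cos(t),v[4]+.018*np.sin(t),0*t+.089]))
        cv2.polylines(a,[np.int32((q-[u0,v0]+.5)*f-.5)],True,(0,255,0),1)
        q=proj(n,W(v,[(x,v[3]+y,.06) for x,y in((-.022,-.026),(.026,-.026),(.026,.026),(-.022,.026))]))
        cv2.polylines(a,[np.int32((q-[u0,v0]+.5)*f-.5)],True,(255,0,255),1)
        ims.append(a)
    return ims
if __name__=='__main__':
    v=np.load('v.npy'); i=ov(v,0)
    H=max(x.shape[0] for x in i); c=np.hstack([cv2.copyMakeBorder(x,0,H-x.shape[0],0,0,0) for x in i])
    k=min(800/c.shape[1],600/c.shape[0]); cv2.imwrite('pics/ov.png',cv2.resize(c,None,fx=k,fy=k,interpolation=cv2.INTER_AREA))
E
python3 ov.py
```

```text
(no output)
```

View pics/ov.png

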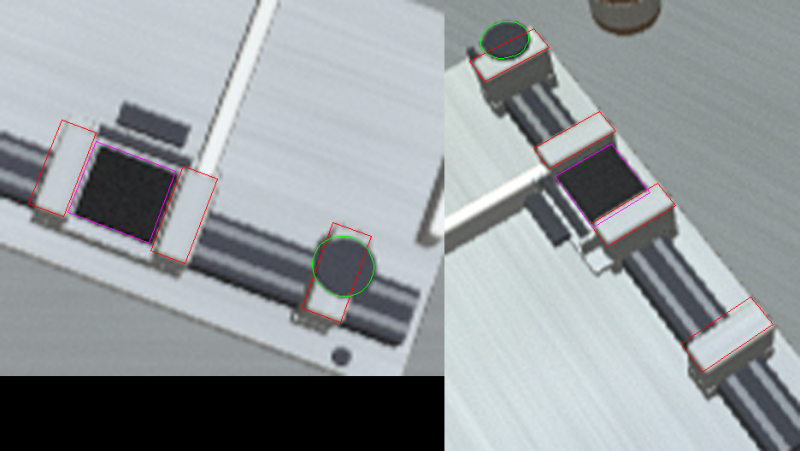

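The fit lies on the image within about 2 mm, with the carriage perhaps 1–2 mm further to −y, and the stop and head match. I'll move over the pad with the fingers shutting.

Request:
step_arm --motion '[[1,[0,0,0],0.043],[1,[-0.152,-0.11,0],0],[1,[-0.152,-0.11,0],0],[1,[-0.152,-0.11,0],0],[1,[-0.152,-0.11,0],0]]'

```text
t: 0.52
tool_pos: [0.259, 0.4982, 0.2181]
orientation: [[-0.934, 0.356, -0.0], [0.356, 0.934, -0.001], [-0.0, -0.001, -1.0]]
ft_force: [1.9, 0.7, 0.2]
gripper_width: 0.0642
finger_force: 0.0
```

Request:
step_arm --motion '[[1,[-0.152,-0.11,0],0],[1,[-0.152,-0.11,0],0],[1,[-0.152,-0.11,0],0],[1,[-0.152,-0.11,0],0],[1,[-0.152,-0.11,0],0]]'

```text
t: 0.93
tool_pos: [0.3618, 0.3411, 0.2184]
orientation: [[-0.934, 0.357, -0.0], [0.357, 0.934, -0.001], [0.0, -0.001, -1.0]]
ft_force: [0.6, 0.3, 0.2]
gripper_width: 0.0307
finger_force: 0.0
```

Request:
step_arm --motion '[[1,[-0.152,-0.11,0],0],[1,[-0.152,-0.11,0],0],[1,[-0.152,-0.11,0],0],[1,[-0.152,-0.11,0],0],[1,[-0.152,-0.11,0],0]]'

```text
t: 1.35
tool_pos: [0.4645, 0.1843, 0.2185]
orientation: [[-0.934, 0.357, -0.001], [0.357, 0.934, -0.0], [0.001, -0.0, -1.0]]
ft_force: [0.9, -0.2, 0.5]
gripper_width: 0.0012
finger_force: 0.0
```

Request:
step_arm --motion '[[1,[-0.152,-0.11,0],0],[1,[-0.152,-0.11,0],0],[1,[-0.152,-0.11,0],0],[1,[-0.152,-0.11,0],0],[1,[0,0,0],0]]'

```text
t: 1.77
tool_pos: [0.5497, 0.0504, 0.2183]
orientation: [[-0.929, 0.369, 0.003], [0.369, 0.929, -0.007], [-0.005, -0.005, -1.0]]
ft_force: [0.9, -0.9, 0.5]
gripper_width: 0.0003
finger_force: 0.0
```

```bash
cat > st.py <<'E'
from h import *
def loc():
    v=np.load('v.npy');s=arm.observe();R=s['orientation'];p=s['tool_pos']
    c,sn=np.cos(v[2]),np.sin(v[2]);F=np.array([[c,-sn,0],[sn,c,0],[0,0,1]])
    l=F.T@(p-[v[0],v[1],0])
    print('t',s['t'],'tip in fixture mm',l*1e3,'rel carriage y',(l[1]-v[3])*1e3)
    print('yaw err deg',np.degrees(np.arctan2(R[1,1],R[0,1])-np.pi/2-v[2]),'tool z',R[:,2],'F fix',F.T@s['ft_force'],'w',s['gripper_width'],'vmax',abs(np.array(s['joint_velocities'])).max())
loc()
E
python3 st.py
```

```text
t 1.7667 tip in fixture mm [-57.5272  17.5992 218.3498] rel carriage y 32.45815363196453
yaw err deg -0.7993697438107037 tool z [ 0.0029 -0.0069 -1.    ] F fix [ 1.1496 -0.5125  0.4591] w 0.00025882274237188464 vmax 0.08165998052130372
```

Request:
step_arm --motion '[[1,[-0.067,-0.047,0],0],[1,[-0.067,-0.047,0],0],[1,[-0.067,-0.047,0],0],[1,[-0.067,-0.047,0],0],[1,[0,0,0],0]]'

```text
t: 2.18
tool_pos: [0.5839, 0.0022, 0.2181]
orientation: [[-0.932, 0.362, 0.0], [0.362, 0.932, -0.003], [-0.001, -0.003, -1.0]]
ft_force: [0.1, -1.3, -0.9]
gripper_width: 0.0003
finger_force: 0.0
```

Request:
step_arm --motion '[[1,[0,0,0.14],0],[1,[0,0,0.14],0],[1,[0,0,0.14],0],[1,[0,0,0.12],0],[1,[0,0,0],0]]'

```text
t: 2.6
tool_pos: [0.5783, 0.0076, 0.1058]
orientation: [[-0.935, 0.356, -0.012], [0.356, 0.935, 0.0], [0.011, -0.004, -1.0]]
ft_force: [-1.2, 0.9, -0.4]
gripper_width: 0.0005
finger_force: 0.0
```

```bash
python3 st.py
python3 - <<'E'
from plant import arm
import cv2
for n in("scene","top"): cv2.imwrite(f"pics/{n}2.png",arm.snapshot(n))
a=cv2.imread("pics/scene2.png")[130:310,190:350];b=cv2.imread("pics/top2.png")[110:240,320:460]
a=cv2.resize(a,(400,450),interpolation=2);b=cv2.resize(b,(400,371),interpolation=2)
cv2.imwrite("pics/c2.png",cv2.convertScaleAbs(cv2.hconcat([a,cv2.copyMakeBorder(b,0,79,0,0,0)]),alpha=1.3))
E
```

```text
t 2.6 tip in fixture mm [-15.6454 -12.1508 105.7757] rel carriage y 2.7081059418717217
yaw err deg 0.0321186728126273 tool z [-0.0116  0.0005 -0.9999] F fix [-1.4992  0.4377 -0.421 ] w 0.000492290567339811 vmax 0.07370811726358498
```

View pics/c2.png

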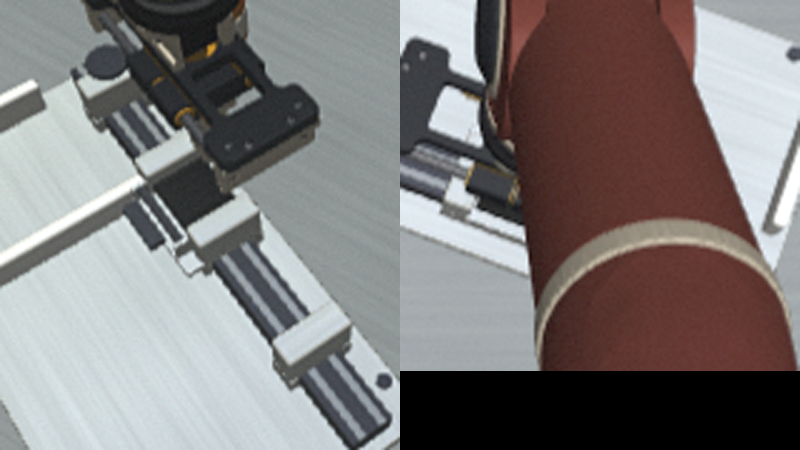

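The picture shows the gripper over the carriage, clear of the head and the stop; the fingertips are hidden behind its body. I'll let it settle before trimming.

Request:
step_arm --motion '[[1,[0,0,0],0],[1,[0,0,0],0],[1,[0,0,0],0],[1,[0,0,0],0],[1,[0,0,0],0]]'

```text
t: 3.12
tool_pos: [0.5833, 0.0062, 0.1115]
orientation: [[-0.934, 0.357, 0.001], [0.357, 0.934, 0.0], [-0.001, 0.001, -1.0]]
ft_force: [0.3, -0.4, 0.4]
gripper_width: 0.0009
finger_force: 0.0
```

```bash
python3 st.py
```

```text
t 3.1167 tip in fixture mm [-10.3907 -11.7144 111.5116] rel carriage y 3.144556920192991
yaw err deg -0.04609266298445317 tool z [ 0.0015  0.0001 -1.    ] F fix [ 0.4705 -0.2841  0.4051] w 0.0008856743084412857 vmax 0.005633280879909394
```

Request:
step_arm --motion '[[1,[-0.016,-0.02,0],0],[1,[-0.016,-0.02,0],0],[1,[0,0,0.06],0],[1,[0,0,0.06],0],[1,[0,0,0.06],0]]'

```text
t: 3.53
tool_pos: [0.5865, -0.0047, 0.0745]
orientation: [[-0.934, 0.358, 0.001], [0.358, 0.934, -0.001], [-0.001, -0.0, -1.0]]
ft_force: [-0.0, 0.7, 0.6]
gripper_width: 0.0005
finger_force: 0.0
```

Request:
step_arm --motion '[[1,[0,0,0],0],[1,[0,0,0],0],[1,[0,0,0],0],[1,[0,0,0],0],[1,[0,0,0],0]]'

```text
t: 3.95
tool_pos: [0.5866, -0.0037, 0.0755]
orientation: [[-0.934, 0.357, 0.002], [0.357, 0.934, -0.0], [-0.001, 0.001, -1.0]]
ft_force: [0.8, -0.5, 0.3]
gripper_width: 0.0002
finger_force: 0.0
```

```bash
python3 st.py
```

```text
t 3.95 tip in fixture mm [ -3.7788 -19.7669  75.4599] rel carriage y -4.907943052060743
yaw err deg -0.049195560325542106 tool z [ 0.0016 -0.     -1.    ] F fix [ 0.9516 -0.1381  0.3175] w 0.00023775356820653738 vmax 0.002878268574708986
```

Request:
step_arm --motion '[[1,[0,0,0.025],0],[1,[0,0,0.025],0],[1,[0,0,0.02],0],[1,[0,0,0],0],[1,[0,0,0],0]]'

```text
t: 4.37
tool_pos: [0.5858, -0.0035, 0.0603]
orientation: [[-0.934, 0.357, -0.001], [0.357, 0.934, -0.0], [0.001, -0.0, -1.0]]
ft_force: [-0.1, 0.0, -0.1]
gripper_width: 0.0005
finger_force: 0.0
```

Request:
step_arm --motion '[[1,[0,0,0.01],0],[1,[0,0,0],0],[1,[0,0,0],0],[1,[0,0,0],0],[1,[0,0,0],0]]'

```text
t: 4.78
tool_pos: [0.5859, -0.0035, 0.0591]
orientation: [[-0.934, 0.357, -0.0], [0.357, 0.934, 0.0], [0.0, 0.0, -1.0]]
ft_force: [-2.2, 0.6, 4.5]
gripper_width: 0.0002
finger_force: 2.6
```

```bash
python3 st.py
```

```text
t 4.7833 tip in fixture mm [ -4.5589 -19.8684  59.0651] rel carriage y -5.009494160169541
yaw err deg -0.04168947808506406 tool z [-0.0002  0.0001 -1.    ] F fix [-2.2514 -0.2096  4.5206] w 0.0002176269625489036 vmax 0.001464028593291836
```

Request:
step_arm --motion '[[1,[0,0,0.01],0],[1,[0,0,0],0],[1,[0,0,0],0],[1,[0,0,0],0],[1,[0,0,0],0]]'

```text
t: 5.2
tool_pos: [0.5859, -0.0036, 0.0579]
orientation: [[-0.934, 0.357, -0.0], [0.357, 0.934, 0.0], [0.0, 0.0, -1.0]]
ft_force: [-2.4, 0.5, 9.8]
gripper_width: 0.0005
finger_force: 5.1
```

Request:
step_arm --motion '[[1,[0,0,0.008],0],[1,[0,0,0],0],[1,[0,0,0],0],[1,[0,0,0],0],[1,[0,0,0],0]]'

```text
t: 5.62
tool_pos: [0.5859, -0.0035, 0.0564]
orientation: [[-0.934, 0.357, -0.0], [0.357, 0.934, 0.0], [0.0, 0.0, -1.0]]
ft_force: [-3.2, -0.5, 10.8]
gripper_width: 0.0006
finger_force: 5.5
```

```bash
python3 st.py
```

```text
t 5.6167 tip in fixture mm [ -4.5824 -19.8432  56.3578] rel carriage y -4.984252759674804
yaw err deg -0.04259829935684087 tool z [-0.0001  0.0003 -1.    ] F fix [-2.8164 -1.5659 10.7886] w 0.0005555708823120988 vmax 0.0019378899830631477
```

Request:
step_arm --motion '[[1,[0,0,0.008],0],[1,[0,0,0],0],[1,[0,0,0],0],[1,[0,0,0],0],[1,[0,0,0],0]]'

```text
t: 6.03
tool_pos: [0.5859, -0.0035, 0.0549]
orientation: [[-0.934, 0.357, -0.0], [0.357, 0.934, 0.0], [0.0, 0.0, -1.0]]
ft_force: [-3.2, 0.2, 10.8]
gripper_width: 0.0004
finger_force: 5.8
```

```bash
python3 st.py
```

```text
t 6.0333 tip in fixture mm [ -4.5588 -19.8225  54.863 ] rel carriage y -4.963604447042233
yaw err deg -0.0424092842438025 tool z [-0.      0.0003 -1.    ] F fix [-3.0155 -0.9815 10.7817] w 0.0003900723375069833 vmax 0.002578198414977277
```

Request:
step_arm --motion '[[1,[0,-0.005,0],0],[1,[0,-0.01,0],0],[1,[0,-0.01,0],0],[1,[0,-0.01,0],0],[1,[0,-0.005,0],0]]'

```text
t: 6.45
tool_pos: [0.5836, -0.0095, 0.055]
orientation: [[-0.935, 0.356, 0.001], [0.356, 0.935, 0.002], [-0.001, 0.003, -1.0]]
ft_force: [-3.4, 2.5, 11.0]
gripper_width: 0.0008
finger_force: 5.8
```

Request:
step_arm --motion '[[1,[0,-0.01,0],0],[1,[0,-0.01,0],0],[1,[0,-0.01,0],0],[1,[0,-0.01,0],0],[1,[0,-0.01,0],0]]'

```text
t: 6.87
tool_pos: [0.5802, -0.0185, 0.0551]
orientation: [[-0.935, 0.356, 0.002], [0.356, 0.935, 0.002], [-0.001, 0.003, -1.0]]
ft_force: [-3.2, 1.8, 11.0]
gripper_width: 0.0005
finger_force: 5.8
```

```bash
python3 st.py
```

```text
t 6.8667 tip in fixture mm [ -4.4858 -35.8424  55.0599] rel carriage y -20.983511850384293
yaw err deg 0.03206200685842678 tool z [ 0.0017  0.0025 -1.    ] F fix [-3.651   0.5273 11.0177] w 0.000461627941720415 vmax 0.041426148581575215
```

Request:
step_arm --motion '[[1,[0,-0.012,0.001],0],[1,[0,-0.012,0],0],[1,[0,-0.012,0],0],[1,[0,-0.012,0],0],[1,[0,-0.012,0],0]]'

```text
t: 7.28
tool_pos: [0.576, -0.0297, 0.0548]
orientation: [[-0.935, 0.356, 0.002], [0.356, 0.935, 0.002], [-0.001, 0.003, -1.0]]
ft_force: [-3.1, 2.2, 11.0]
gripper_width: 0.0007
finger_force: 5.9
```

Request:
step_arm --motion '[[1,[0,-0.012,0],0],[1,[0,-0.012,0],0],[1,[0,-0.012,0],0],[1,[0,-0.012,0],0],[1,[0,-0.012,0],0]]'

```text
t: 7.7
tool_pos: [0.5717, -0.041, 0.0548]
orientation: [[-0.935, 0.356, 0.002], [0.356, 0.935, 0.002], [-0.001, 0.003, -1.0]]
ft_force: [-3.3, 2.7, 11.3]
gripper_width: 0.0006
finger_force: 5.9
```

Request:
step_arm --motion '[[1,[0,-0.012,0],0],[1,[0,-0.012,0],0],[1,[0,-0.012,0],0],[1,[0,-0.012,0],0],[1,[0,-0.012,0],0]]'

```text
t: 8.12
tool_pos: [0.5674, -0.0523, 0.0548]
orientation: [[-0.935, 0.356, 0.002], [0.356, 0.935, 0.002], [-0.001, 0.003, -1.0]]
ft_force: [-2.6, 3.9, 11.3]
gripper_width: 0.0005
finger_force: 5.9
```

```bash
python3 st.py
```

```text
t 8.1167 tip in fixture mm [ -4.4448 -72.0208  54.7813] rel carriage y -57.16183375478477
yaw err deg 0.03061572329960572 tool z [ 0.0016  0.0022 -1.    ] F fix [-3.8061  2.7351 11.2588] w 0.0005173488562858724 vmax 0.05179970444184732
```

Request:
step_arm --motion '[[1,[0,-0.012,0],0],[1,[0,-0.012,0],0],[1,[0,-0.01,0],0],[1,[0,-0.01,0],0],[1,[0,-0.01,0],0]]'

```text
t: 8.53
tool_pos: [0.5636, -0.0625, 0.0547]
orientation: [[-0.935, 0.356, 0.002], [0.356, 0.935, 0.002], [-0.001, 0.002, -1.0]]
ft_force: [-3.4, 2.2, 10.6]
gripper_width: 0.0002
finger_force: 5.9
```

Request:
step_arm --motion '[[1,[0,-0.007,0],0],[1,[0,-0.007,0],0],[1,[0,-0.007,0],0],[1,[0,-0.007,0],0],[1,[0,-0.007,0],0]]'

```text
t: 8.95
tool_pos: [0.5611, -0.0691, 0.0547]
orientation: [[-0.935, 0.356, 0.002], [0.356, 0.935, 0.002], [-0.001, 0.002, -1.0]]
ft_force: [-2.3, 3.4, 11.5]
gripper_width: 0.0006
finger_force: 5.9
```

```bash
python3 st.py
```

```text
t 8.95 tip in fixture mm [ -4.4007 -89.9632  54.7475] rel carriage y -75.10430416876808
yaw err deg 0.023166137773978034 tool z [ 0.0016  0.0019 -1.    ] F fix [-3.3446  2.3511 11.5313] w 0.0005735290963386487 vmax 0.02988686629171723
```

Request:
step_arm --motion '[[1,[0,-0.007,0],0],[1,[0,-0.007,0],0],[1,[0,-0.005,0],0],[1,[0,-0.005,0],0],[1,[0,-0.005,0],0]]'

```text
t: 9.37
tool_pos: [0.56, -0.072, 0.0549]
orientation: [[-0.935, 0.354, 0.003], [0.354, 0.935, 0.005], [-0.001, 0.006, -1.0]]
ft_force: [-1.5, 6.5, 11.3]
gripper_width: 0.0004
finger_force: 5.8
```

```bash
python3 st.py
```

```text
t 9.3667 tip in fixture mm [ -4.3933 -93.0711  54.8647] rel carriage y -78.21213644344991
yaw err deg 0.11123148253754564 tool z [ 0.0033  0.0049 -1.    ] F fix [-3.7512  5.5448 11.2801] w 0.00044715139352264965 vmax 0.018346845496555776
```

It stalled about 73 mm in, where the stop was expected, with rising force. I'll press on a little to confirm the butt.

Request:
step_arm --motion '[[1,[0,-0.005,0],0],[1,[0,-0.005,0],0],[1,[0,-0.005,0],0],[1,[0,0,0],0],[1,[0,0,0],0]]'

```text
t: 9.78
tool_pos: [0.5599, -0.0725, 0.055]
orientation: [[-0.936, 0.352, 0.005], [0.353, 0.936, 0.007], [-0.002, 0.009, -1.0]]
ft_force: [-0.9, 9.0, 12.4]
gripper_width: 0.0008
finger_force: 5.8
```

Request:
step_arm --motion '[[1,[0,-0.007,0],0],[1,[0,-0.007,0],0],[1,[0,-0.007,0],0],[1,[0,0,0],0],[1,[0,0,0],0]]'

```text
t: 10.2
tool_pos: [0.5591, -0.0765, 0.0553]
orientation: [[-0.936, 0.352, 0.007], [0.352, 0.936, 0.007], [-0.004, 0.009, -1.0]]
ft_force: [0.1, 9.6, 11.8]
gripper_width: 0.0004
finger_force: 5.9
```

```bash
python3 st.py
```

```text
t 10.2 tip in fixture mm [ -3.5742 -97.5556  55.2746] rel carriage y -82.69665766795592
yaw err deg 0.22815109999039213 tool z [ 0.0065  0.0071 -1.    ] F fix [-3.32    9.0542 11.7572] w 0.00040078754213629516 vmax 0.0036421723920348425
```

The fingertip now slips on the pad at 9 N of push against about 2 N of slide friction, so the carriage is butted. I'll lift straight up, keeping the bias toward the stop.

Request:
step_arm --motion '[[1,[0,0,-0.01],0],[1,[0,0,-0.01],0],[1,[0,0,-0.01],0],[1,[0,0,-0.015],0],[1,[0,0,-0.02],0]]'

```text
t: 10.62
tool_pos: [0.555, -0.0835, 0.0658]
orientation: [[-0.934, 0.357, -0.002], [0.357, 0.934, -0.001], [0.001, -0.001, -1.0]]
ft_force: [-0.8, -0.4, 0.3]
gripper_width: 0.0005
finger_force: 0.0
```

Request:
step_arm --motion '[[1,[0,0,-0.05],0],[1,[0,0,-0.1],0],[1,[0,0,-0.15],0],[1,[0,0,-0.15],0],[1,[0,0,-0.15],0]]'

```text
t: 11.03
tool_pos: [0.555, -0.0837, 0.1877]
orientation: [[-0.934, 0.358, -0.001], [0.358, 0.934, -0.001], [0.001, -0.001, -1.0]]
ft_force: [0.2, 0.1, -0.8]
gripper_width: 0.0005
finger_force: 0.0
```

Request:
step_arm --motion '[[1,[0.15,0.1,0],0],[1,[0.15,0.1,0],0],[1,[0.15,0.1,0],0],[1,[0.15,0.1,0],0],[1,[0.15,0.1,0],0]]'

```text
t: 11.45
tool_pos: [0.4501, 0.0644, 0.1867]
orientation: [[-0.934, 0.359, 0.0], [0.359, 0.934, -0.0], [-0.0, -0.0, -1.0]]
ft_force: [0.3, 0.3, -0.2]
gripper_width: 0.0005
finger_force: 0.0
```

Request:
step_arm --motion '[[1,[0.12,0.15,0],0],[1,[0.1,0.15,0],0],[1,[0,0.15,0],0],[1,[0,0.15,0],0],[1,[0,0,0],0]]'

```text
t: 11.87
tool_pos: [0.4544, 0.1985, 0.1869]
orientation: [[-0.937, 0.35, 0.003], [0.35, 0.937, 0.005], [-0.001, 0.005, -1.0]]
ft_force: [-0.7, -0.2, 0.5]
gripper_width: 0.0003
finger_force: 0.0
```

```bash
python3 st.py
python3 - <<'E'
from ov import *
for n in("scene","top"): cv2.imwrite(f"pics/{n}3.png",arm.snapshot(n))
v=np.load('v.npy'); v[3]=v[4]+.062; i=ov(v,0,('top3','scene3'))
H=max(x.shape[0] for x in i); c=np.hstack([cv2.copyMakeBorder(x,0,H-x.shape[0],0,0,0) for x in i])
k=min(800/c.shape[1],600/c.shape[0]); cv2.imwrite('pics/ov3.png',cv2.resize(c,None,fx=k,fy=k,interpolation=cv2.INTER_AREA))
E
```

```text
t 11.8667 tip in fixture mm [-199.3761  122.0748  186.9189] rel carriage y 136.93373031587123
yaw err deg 0.39454826769142726 tool z [ 0.0032  0.0046 -1.    ] F fix [-0.5607 -0.381   0.5244] w 0.00032164467605425983 vmax 0.07595133753153377
```

View pics/ov3.png

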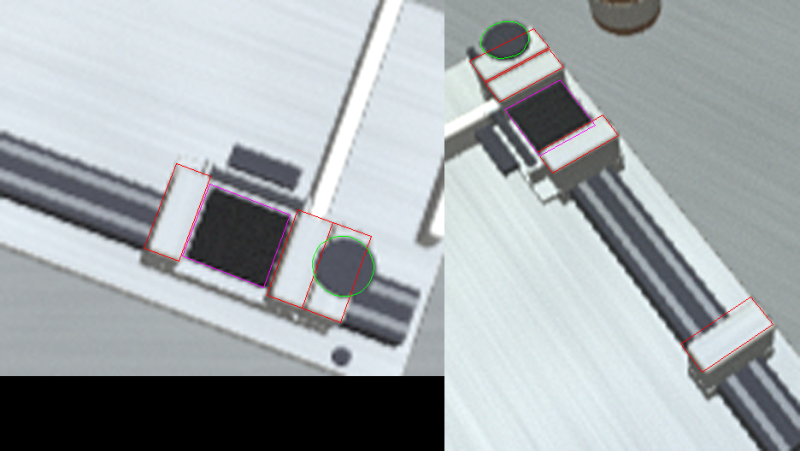

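View pics/scene3.png

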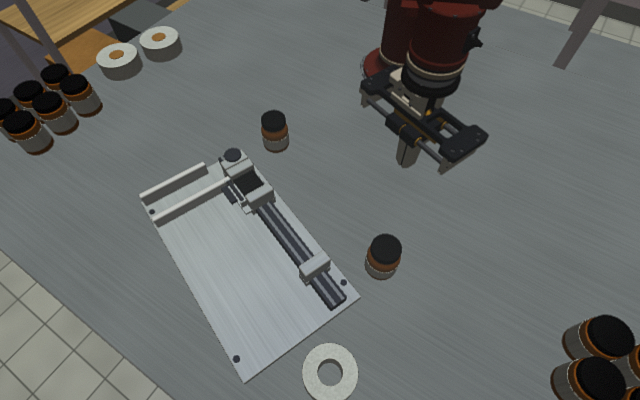

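The carriage lies flush against the marked stop and its outline matches the butted model (pad at overlay (240,235), up). The jars at scene (274,130) and (384,256) and the roll at (330,372) haven't moved, and the arm is clear.

```bash
python3 -c "
from plant import arm
print(arm.finish_job())"
```

```text
the job is handed in; nothing more can be done
None
```

The carriage is against the marked stop at the −y end with its pad sprung up, the jars and label roll are where they stood, and the job was handed in at about 12 s of the 38 s allowed; no verdict was returned.

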